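# Brace and lock the telescopic brush rail

### The arm

A 6-joint arm with a two-finger parallel gripper is mounted at the origin on the work surface. World frame = base frame: x ahead of the robot, y to its left, z up, the work surface at z = 0. Lengths are in m, angles in rad, forces in N, time in s.
With the tool pointing down it reaches from about 0.375 to 0.9 m from the base axis. Payload 3.1 kg.
Tool frame: the origin (TCP) lies between the finger pads; the fingertips stand 8 mm ahead of it and the grasp point (between the pads) lies 11 mm behind it; z points along the fingers, y is the line along which they close (so a half turn about z gives the same grasp; the last joint's range is limited). The gripper opens to 87 mm and grips with 3 to 60 N. Pads are 19 mm wide; open, the fingers measure 117 mm over their backs; the gripper's body (75 mm by 190 mm) begins 51 mm behind the grasp point.
Start: joints at [1.171, 0.527, 1.433, -0, 1.181, -0.178], TCP at [0.137, 0.61, 0.231] pointing down, gripper open.
Joint ranges: [-3.08, 3.08], [-0.75, 2.2], [0.22, 2.44], [-1.43, 4.57], [0, 2.65], [-2.85, 2.85]. Speed limits (rad/s): [2.79, 2.79, 3.14, 3.14, 3.14, 3.14].

### API

Orientations are given as a unit quaternion [x, y, z, w].
In Python, from rig import robot, vision, job gives the robot as it stands.
- The arm moves only by the shell command python3 -m handwheel 'ROWS' [OPENING] [FORCE]. ROWS is JSON, a list of rows, each a list of 4 numbers: the shift along the tool's x, y, z as a fraction of full scale, then the turn about the tool's z as a fraction of full scale. A call has 1 to 20 rows; each row is the pose to reach, as a shift and turn from the pose commanded when the call began, along the tool's axes at that moment, turning the shorter way round; what a row does not reach only later rows make up. Full scale, the value 1, is 300 mm for a shift and 2 pi rad for a turn. A row lasts 1/12 s, in which the tool goes at most 41.7 mm and 7.16 degrees, less where a joint would pass 70% of its speed; a pose out of reach is approached as far as the arm can. A call with a number of a shift or a turn outside -1 to 1 is refused whole. A call with a gripper value outside its range is refused whole. OPENING is the opening in per cent of the stroke, from 0 (shut) to 100 (fully open), set as the call begins (- or left out, the last holds). The fingers move at their own pace and stop on an object; FORCE is the grip in N (left out, the last holds). Time passes only in rows, so rows that repeat a pose let the fingers close. It gives the time, the measured TCP pose, the force, the opening and the grip force at its end, in the units of the state.
- robot.get_obs(): the state, without advancing time (a new reading comes with each control period).
- vision.camera(name): name is "side" or "top"; returns a dict with "frame" (400x640x3 uint8, red, green, blue), "K" (3x3 intrinsics, pixels), "cam_to_world" (4x4, takes a point from camera to world coordinates). Camera axes: x right, y down, z forward; pixel columns grow to the right and rows downward; lengths in m; the calibration is good to about 2 mm. A picture is of the moment at which its call begins. There is no depth.
- job.hand_in(): hands the job in; it is judged then, once.
Trained networks look in the newest picture that a camera, given by its name, has taken for a name from the list of things; names that differ only in an ending like _2 or _b are one class to them, and where a whole thing is asked for, a point or a joint stands for the part that bears it (a point fixed in the world has none). Each returns a list of dicts, best first, with "conf" (0 to 1); they miss things now and then, are a little off and sometimes report something else, mostly with a low value. They report only what shows in the picture. A call takes as long as a camera call.
- vision.look_for(camera, label): "point" ([row, column] in pixels, amid what is visible of it).
- vision.outline_of(camera, label): "mask" (400x640 bool, what is visible of it) and "point" ([row, column] in pixels, amid what is visible of it).
The state is a dict: "time": time; "q": joint angles; "joint_velocities": joint speeds; "joint_torque": joint torques, N m; "position": TCP position; "tool_rot": TCP orientation; "ft_force": force on the tool from outside, world axes, zero at the start; "moment": the same for the moment, N m; "grip_width": finger opening in m; "grip_force": force on a finger pad.
Only numpy, scipy, OpenCV 4.12 (cv2) and the standard library are available. Lean on these libraries where they do the work, as an engineer would, in place of code of your own. Each camera call takes 0.05 s, during which the arm holds its last target. There are 200 camera calls.

### The job

Pull the inner tube of the brush rail out until its rubber foot presses firmly, but not hard, against the white partition and stays pressed when you let go. Then flip the red cam lever right over until it snaps shut and lies flat along the rail, so that the tube is clamped, and leave the rail alone. Handle the lever gently and leave the things standing around where they are.

Things in the scene. Friction and masses are not known exactly. Their poses are not given: they have to be found in the camera images.
- clamp: Fixed stand of the rail: black collar block (46 x 56 mm, top at z = 132 mm) on a post. Origin on the work surface below the collar's centre; +y along the rail towards the white partition, x across it, z up. The rail's axis is level, 110 mm up. A fixed steel outer tube (32 mm dia.) runs from the collar to y = -205 mm; the steel inner tube (22 mm dia.) comes out of the collar towards +y.
- grip (a point): Centre of the grey plastic sleeve on the inner tube, on the tube's axis: 28 mm dia., 50 mm long along the rail, free all round (96 mm of room below). At y = 140 mm of the clamp frame with the tube fully in; moves with the tube. Good to grasp from above, across the rail.
- tube (a joint): How far the inner tube is drawn out, m (0 fully in, 0.09 at most; starts at 0 to 0.02), along the clamp's +y. It slides stiffly, with about 8 N of drag when moved slowly, and stays where it is left. With the lever shut it is clamped.
- foot: Springy black rubber foot on the inner tube's end, 34 mm dia., 3.5 N per mm of squeeze, 12 mm at most. Origin: centre of its end face, 85 mm past the grip along y when free. The partition (130 wide, 155 high, square to the rail) has its near face 270 to 300 mm from the clamp's origin along y; where is not reported: feel it. Once let go, at most about 8 N of press (the drag) stays.
- lever_hinge (a point): Centre of the lever's hinge pin, fixed on the clamp, 146 mm above the work surface; the pin runs along the clamp's x.
- cam (a joint): Angle of the red cam lever about the pin, rad. 2.0: shut (hard stop), lever level, pointing to the clamp's -y above the outer tube. 0: open, pointing up and leaning 0.43 past upright towards +y; upright at 0.43. Starts at 0 to 0.35. Loose up to about 0.5, then it pushes back (up to about 0.4 N m); dead centre at 1.6; from about 1.7 on it snaps shut by itself.
- lever: The red lever itself, origin on the hinge pin. A flat arm 20 mm wide and 8 mm thick that ends in a paddle 30 mm wide and 10 mm thick, 70 to 92 mm from the pin; the arm's middle plane passes through the pin. The lever points along this body's own -y.
- amber_bottle: Bystander, leave it where it stands. Capped amber plastic bottle, 56 mm dia., 150 mm high, on the +x side of the clamp. Origin under its centre.
- scrub_brush: Bystander, leave it where it stands. Wooden scrubbing brush, 50 x 130 x 35 mm, lying on the -x side of the clamp. Origin under its centre.
- soap_dish: Bystander, leave it where it stands. White ceramic soap dish 100 x 130 x 26 mm with a green bar. Origin under its centre.
- compost_caddy: Bystander, leave it where it stands. Beige compost caddy with shut lid, 160 x 200 x 170 mm. Origin under its centre.
- cup: Bystander, leave it where it stands. Blue ceramic cup, 76 mm dia., 85 mm high. Origin under its centre.
- sink_strainer: Bystander, leave it where it stands. Steel sink strainer, 84 mm dia., 45 mm high. Origin under its centre.

How it is judged:
On the way, in this order (a step that is already met when the one before it is completed fails the run):
1. with the lever still open, the rubber foot presses the partition with more than 2.5 N (contact force between foot and anything else above 2.5 N and contact force between the fingers and foot below 0.1 N and value of joint cam below 0.5 rad), for 0.2 s.
2. the lever is over centre and shut (beyond 1.85 rad) with the foot still pressing (contact force between foot and anything else above 2.5 N and value of joint cam above 1.85 rad), for 0.2 s.
At the end, for the whole second after the job is handed in: The rubber foot bears on the partition with 2.5 to 26 N, the tube is at rest, and the red lever is shut and at rest (beyond 1.85 of its 2.0 rad) (all of step 2 and contact force between foot and anything else below 26 N and velocity of joint tube between -0.005 and 0.005 m/s and velocity of joint cam below 0.05 rad/s); the robot touches nothing.
It fails at once if the foot presses the partition with more than 26 N (contact force between foot and anything else above 26 N).
It fails at once if the robot bears on the lever with more than 30 N (contact force between the arm and lever above 30 N).
It fails at once if the fingers bear on the lever with more than 30 N (contact force between the fingers and lever above 30 N).
It fails at once if a bystander is moved by more than 20 mm (distance of any of amber_bottle, scrub_brush, soap_dish, compost_caddy, cup, sink_strainer from where it was at the start of the episode above 0.02 m).
It also fails if it takes over 51 s, if anything falls off the work surface, if the arm or the gripper's body presses on something with over 40 N, if the wrist force passes 120 N, or if a joint passes its speed limit or range.

## Working session

There is one attempt and no reset: what is moved stays moved. The work goes in short steps, Python scripts to look and compute and a shell command to move; the robot and the scene stay as the last step left them, time stands still between calls to the robot, and variables do not carry over. Pictures are saved under pics/ and viewed, at most 10 in all, crops included, and the job is handed in when it is done.

```bash
mkdir -p pics
cat > h.py <<'E'
import numpy as np,cv2
from rig import robot,vision,job
def ray(c,p):
    K=np.array(c["K"]);T=np.array(c["cam_to_world"])
    d=T[:3,:3]@np.linalg.solve(K,[p[1],p[0],1.]);return T[:3,3],d/np.linalg.norm(d)
def atz(c,p,z):
    o,d=ray(c,p);return o+d*(z-o[2])/d[2]
def tri(c1,p1,c2,p2):
    A=np.zeros((3,3));b=np.zeros(3)
    for c,p in((c1,p1),(c2,p2)):
        o,d=ray(c,p);P=np.eye(3)-np.outer(d,d);A+=P;b+=P@o
    x=np.linalg.solve(A,b);return x,[np.linalg.norm(np.cross(x-ray(c,p)[0],ray(c,p)[1])) for c,p in((c1,p1),(c2,p2))]
def proj(c,X):
    T=np.array(c["cam_to_world"]);x=np.array(c["K"])@(T[:3,:3].T@(np.array(X)-T[:3,3]));return x[1]/x[2],x[0]/x[2]
E
cat > a.py <<'E'
from h import *
o=robot.get_obs();print(o["time"],o["position"],o["tool_rot"],o["ft_force"],o["grip_width"])
C={}
for n in("side","top"):
    C[n]=vision.camera(n);cv2.imwrite(f"pics/{n}0.png",C[n]["frame"][:,:,::-1])
    print(n,np.array(C[n]["cam_to_world"]).round(3).tolist())
for l in("clamp","grip","foot","lever_hinge","lever","tube","amber_bottle","scrub_brush","soap_dish","compost_caddy","cup","sink_strainer"):
    R={n:vision.look_for(n,l) for n in C}
    print(l,{n:[(np.round(r["point"]).tolist(),round(r["conf"],2)) for r in R[n][:2]] for n in R})
    if R["side"] and R["top"]: x,e=tri(C["side"],R["side"][0]["point"],C["top"],R["top"][0]["point"]);print("   ",x.round(3),np.round(e,3))
E
python3 a.py
```

```text
0.0 [0.1372009  0.60903508 0.22956317] [ 1.10665800e-01  9.93857092e-01 -1.03927286e-03 -2.83806865e-04] [0.54728543 0.21095831 0.03830991] 0.08687930088451859
side [[-0.951, 0.203, -0.232, 0.925], [0.308, 0.575, -0.758, 1.119], [-0.02, -0.793, -0.609, 1.011], [0.0, 0.0, 0.0, 1.0]]
top [[0.006, -0.995, 0.103, 0.432], [-1.0, -0.005, 0.006, 0.004], [-0.006, -0.103, -0.995, 1.533], [0.0, 0.0, 0.0, 1.0]]
clamp {'side': [([201.0, 328.0], 0.97)], 'top': [([219.0, 335.0], 0.96)]}
    [ 0.525 -0.048  0.073] [0.005 0.005]
grip {'side': [([222.0, 332.0], 0.57), ([214.0, 364.0], 0.16)], 'top': [([205.0, 289.0], 0.84), ([177.0, 345.0], 0.65)]}
    [0.569 0.113 0.115] [0.003 0.003]
foot {'side': [([238.0, 332.0], 0.47)], 'top': [([198.0, 267.0], 0.51)]}
    [0.594 0.19  0.121] [0.005 0.005]
lever_hinge {'side': [([210.0, 331.0], 0.72)], 'top': [([218.0, 336.0], 0.9)]}
    [ 0.522 -0.049  0.032] [0.004 0.004]
lever {'side': [], 'top': []}
tube {'side': [([225.0, 332.0], 0.63)], 'top': [([201.0, 291.0], 0.79), ([172.0, 397.0], 0.51)]}
    [0.575 0.111 0.106] [0.006 0.006]
amber_bottle {'side': [([206.0, 288.0], 0.86), ([177.0, 330.0], 0.73)], 'top': [([177.0, 345.0], 0.65)]}
    [ 0.669 -0.083  0.063] [0.004 0.004]
scrub_brush {'side': [([212.0, 363.0], 0.69), ([205.0, 329.0], 0.43)], 'top': [([250.0, 325.0], 0.65)]}
    [ 0.409 -0.013  0.016] [0.001 0.001]
soap_dish {'side': [([317.0, 430.0], 0.98)], 'top': [([252.0, 201.0], 0.61)]}
    [ 0.4    0.453 -0.008] [0.001 0.001]
compost_caddy {'side': [([135.0, 330.0], 0.84), ([223.0, 332.0], 0.26)], 'top': [([260.0, 457.0], 0.64)]}
    [ 0.374 -0.475  0.08 ] [0.003 0.003]
cup {'side': [([182.0, 270.0], 0.88)], 'top': []}
sink_strainer {'side': [([239.0, 269.0], 0.91)], 'top': [([154.0, 315.0], 0.94), ([204.0, 289.0], 0.39)]}
    [0.762 0.027 0.029] [0.004 0.004]
```

```bash
python3 -c "
import cv2
a=cv2.imread('pics/side0.png')[140:270,250:410];b=cv2.imread('pics/top0.png')[130:280,230:400]
cv2.imwrite('pics/s1.png',cv2.resize(a,None,fx=4.8,fy=4.5,interpolation=cv2.INTER_CUBIC))
cv2.imwrite('pics/t1.png',cv2.resize(b,None,fx=4,fy=4,interpolation=cv2.INTER_CUBIC))"
```

```text
(no output)
```

View pics/s1.png

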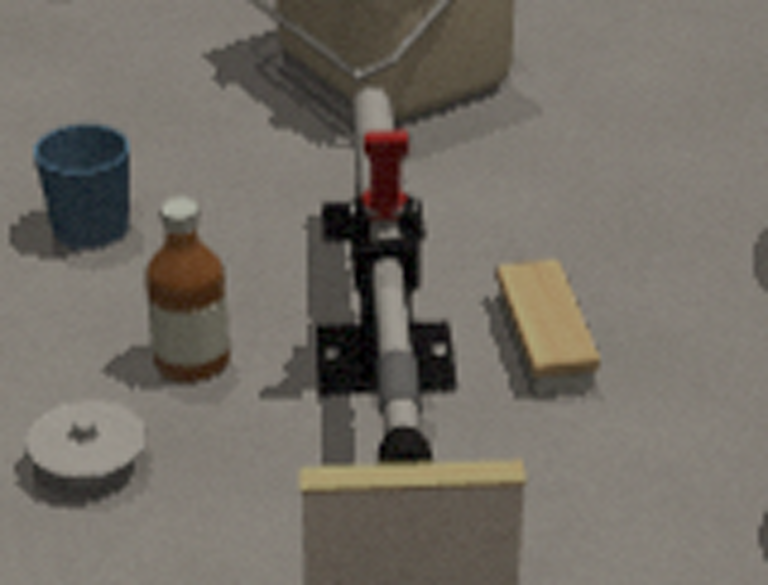

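View pics/t1.png

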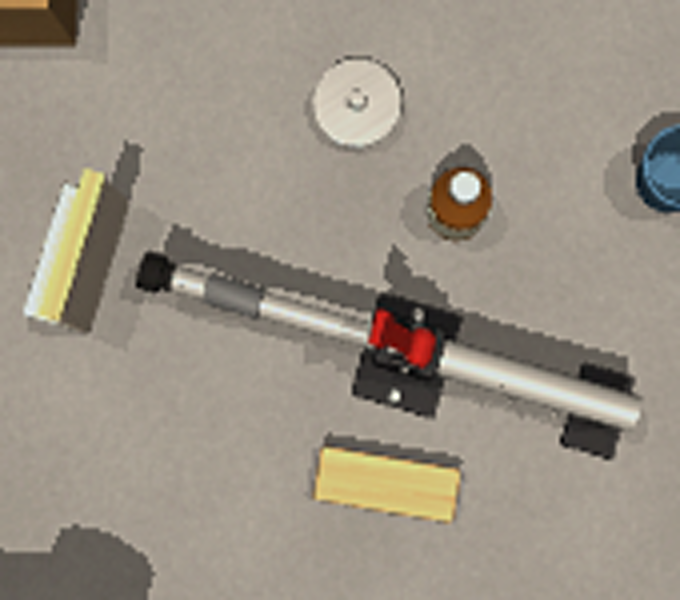

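The top view shows the rail running from (638,412) to the foot at (140,270) in the crop. The grip is near (232,293), and the lever stands open over the collar near (405,340). In the side view the grip is at (397,380) and the lever paddle at (387,140).

```bash
cat > b.py <<'E'
from h import *
S=vision.camera("side");T=vision.camera("top")
t=lambda x,y:(130+y/4,230+x/4)
s=lambda x,y:(140+y/4.5,250+x/4.8)
e=atz(T,t(637,411),.11);f=atz(T,t(139,271),.11);g=atz(T,t(233,293),.112)
print("end",e,"foot",f,"grip",g,"tri",tri(S,s(397,378),T,t(233,293)))
u=(f-e)[:2];L=np.linalg.norm(u);u/=L;print("axis",u,np.degrees(np.arctan2(u[1],u[0])),"len",L)
o=e[:2]+u*.205;print("clamp",o,"tube by foot",L-.205-.225,"by grip",(g[:2]-o)@u-.14)
for n,c,f_ in(("lever","top",0),("grip","top",0),("grip","side",0)):
    for r in vision.outline_of(c,n)[:1]: ys,xs=np.nonzero(r["mask"]);print(n,c,r["conf"],xs.min(),xs.max(),ys.min(),ys.max(),ys.mean(),xs.mean())
# red lever
ev=np.array([u[0],u[1]])
for c,n in((S,"S"),(T,"T")):
    h=cv2.cvtColor(c["frame"],cv2.COLOR_RGB2HSV);m=((h[...,0]<6)|(h[...,0]>174))&(h[...,1]>170)&(h[...,2]>60)
    m[:150]&=False;m[250:]=False;m[:,:300]=False;m[:,370:]=False
    ys,xs=np.nonzero(m);print(n,"red",ys.min(),ys.max(),xs.min(),xs.max(),ys.mean(),xs.mean())
    # cam angle fit: hinge at clamp + dy
    for dy in(-.01,0,.01):
      for a in(0,.2,.35):
        k=.43-a
        P=[o[0]+u[0]*(dy+.092*np.sin(k)),o[1]+u[1]*(dy+.092*np.sin(k)),.146+.092*np.cos(k)]
        H=[o[0]+u[0]*dy,o[1]+u[1]*dy,.146]
        print(dy,a,np.round(proj(c,P),1),np.round(proj(c,H),1))
E
python3 b.py
```

```text
end [ 0.47177424 -0.23360948  0.11      ] foot [0.59169896 0.20077571 0.11      ] grip [0.5725574 0.1179668 0.112    ] tri (array([0.57151976, 0.11823741, 0.11324337]), [np.float64(0.0009847913805485658), np.float64(0.0009847913805485573)])
axis [0.26612349 0.96393894] 74.56627855656848 len 0.45063559302062417
clamp [ 0.52632955 -0.036002  ] tube by foot 0.020635593020624177 by grip 0.02071883976213071
lever top 0.75 415 492 227 291 260.5665271966527 453.55481171548115
grip top 0.93 265 320 194 214 204.10554089709763 290.4353562005277
grip side 0.86 328 339 198 243 222.9217391304348 332.1913043478261
S red 170 186 326 334 175.28571428571428 330.0
-0.01 0 [169.2 330.3] [183.8 329.6]
-0.01 0.2 [164.6 329.9] [183.8 329.6]
-0.01 0.35 [161.8 329.7] [183.8 329.6]
0 0 [170.9 330.5] [185.5 329.8]
0 0.2 [166.3 330.1] [185.5 329.8]
0 0.35 [163.5 329.9] [185.5 329.8]
0.01 0 [172.7 330.7] [187.2 330. ]
0.01 0.2 [168.  330.3] [187.2 330. ]
0.01 0.35 [165.2 330.1] [187.2 330. ]
T red 207 221 322 338 214.24 330.288
-0.01 0 [211.9 324.8] [216.8 335.4]
-0.01 0.2 [213.2 330.1] [216.8 335.4]
-0.01 0.35 [214.3 334.2] [216.8 335.4]
0 0 [211.  321.8] [216.  332.6]
0 0.2 [212.3 327. ] [216.  332.6]
0 0.35 [213.4 331.2] [216.  332.6]
0.01 0 [210.2 318.8] [215.2 329.7]
0.01 0.2 [211.5 324. ] [215.2 329.7]
0.01 0.35 [212.6 328.1] [215.2 329.7]
```

```bash
python3 -m handwheel '[[-0.88,-0.64,0,0.2575],[-0.88,-0.64,0,0.2575],[-0.88,-0.64,0,0.2575],[-0.88,-0.64,0,0.2575],[-0.88,-0.64,0,0.2575],[-0.88,-0.64,0,0.2575],[-0.88,-0.64,0,0.2575],[-0.88,-0.64,0,0.2575],[-0.88,-0.64,0,0.2575],[-0.88,-0.64,0,0.2575],[-0.88,-0.64,0,0.2575],[-0.88,-0.64,0,0.2575],[-0.88,-0.64,0,0.2575],[-0.88,-0.64,0,0.2575]]' 100 20
cat > w.py <<'E'
import sys
from h import *
from scipy.spatial.transform import Rotation as R
o=robot.get_obs();M=R.from_quat(o["tool_rot"]).as_matrix();p=np.array(o["position"])
print(o["time"],p.round(4),"q",np.round(o["q"],2),"tx",M[:,0].round(3),"tz",M[:,2].round(3),"yaw",np.degrees(np.arctan2(M[1,0],M[0,0])).round(2),"F tool",(M.T@np.array(o["ft_force"])).round(2),o["grip_width"],o["grip_force"])
u=np.array([.266,.964]);c=np.array([.5263,-.036]);d=p[:2]-c;print("clamp frame y,x",d@u,d@[u[1],-u[0]])
if len(sys.argv)>1: print("frac",(M.T@(np.array(eval(sys.argv[1]))-p)/.3).round(4))
E
python3 w.py '[.572,.118,.17]'
```

```text
time: 2.72
position: [0.353, 0.3643, 0.2307]
tool_rot: [0.796, 0.605, 0.0, 0.0]
ft_force: [0.4, -0.3, 0.0]
grip_width: 0.0867
grip_force: 0.0
2.7167 [0.353  0.3643 0.2307] q [0.58 0.37 1.72 0.   1.05 0.85] tx [0.268 0.963 0.   ] tz [ 0.  0. -1.] yaw 74.46 F tool [-0.23  0.48 -0.05] 0.08665024473112644 0.0
clamp frame y,x 0.3397447807861239 -0.2735684442493811
frac [-0.5953  0.9233  0.2024]
```

```bash
python3 -m handwheel '[[-0.595,0.923,0,0],[-0.595,0.923,0,0],[-0.595,0.923,0,0],[-0.595,0.923,0,0],[-0.595,0.923,0,0],[-0.595,0.923,0,0],[-0.595,0.923,0,0],[-0.595,0.923,0,0],[-0.595,0.923,0,0],[-0.595,0.923,0.2,0],[-0.595,0.923,0.3,0],[-0.595,0.923,0.4,0],[-0.595,0.923,0.44,0],[-0.595,0.923,0.44,0],[-0.595,0.923,0.44,0]]' 100 20
cat > a2.py <<'E'
from h import *
import sys
for n,(r,c) in(("side",(140,250)),("top",(130,230))):
    f=vision.camera(n)["frame"][r:r+140,c:c+180,::-1];cv2.imwrite(f"pics/{sys.argv[1]}_{n}.png",cv2.resize(f,None,fx=4,fy=4,interpolation=cv2.INTER_CUBIC))
E
python3 a2.py g1;python3 w.py; python3 -c "
import cv2,numpy as np
cv2.imwrite('pics/g1.png',cv2.resize(np.hstack([cv2.imread('pics/g1_side.png'),cv2.imread('pics/g1_top.png')]),(800,311)))"
```

```text
time: 3.97
position: [0.5719, 0.119, 0.098]
tool_rot: [0.795, 0.607, -0.001, -0.0]
ft_force: [-0.7, -0.1, -0.1]
grip_width: 0.0872
grip_force: 0.0
4.0667 [0.5735 0.119  0.1001] q [0.01 0.65 1.64 0.   0.84 0.28] tx [0.264 0.964 0.001] tz [ 0.003  0.    -1.   ] yaw 74.68 F tool [-0.23 -0.01 -0.68] 0.08714041773879677 0.0
clamp frame y,x 0.1619879126465857 0.004317677932513406
```

View pics/g1.png

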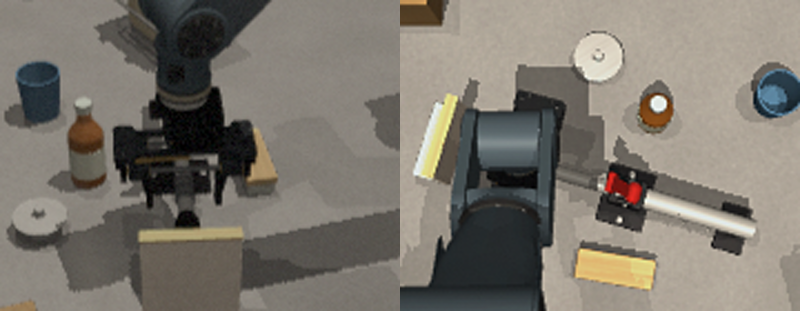

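The open fingers straddle the rail at the sleeve, around (185,180) in the side half, so I'm closing them.

```bash
python3 -m handwheel '[[0,0,0,0],[0,0,0,0],[0,0,0,0],[0,0,0,0],[0,0,0,0],[0,0,0,0],[0,0,0,0],[0,0,0,0],[0,0,0,0],[0,0,0,0]]' 0 35; python3 w.py
```

```text
time: 4.9
position: [0.5715, 0.1188, 0.0983]
tool_rot: [0.796, 0.606, -0.001, -0.001]
ft_force: [-6.8, 2.7, 2.3]
grip_width: 0.0284
grip_force: 3.6
4.9 [0.5715 0.1188 0.0983] q [0.01 0.65 1.65 0.   0.85 0.28] tx [ 0.266  0.964 -0.   ] tz [-0.002  0.    -1.   ] yaw 74.57 F tool [ 0.82 -7.24 -2.25] 0.028385680695992434 3.638305126223713
clamp frame y,x 0.16123493749034476 0.0024108752863180316
```

```bash
python3 -m handwheel '[[0,-0.004,0,0],[0,-0.007,0,0],[0,-0.007,0,0],[0,-0.007,0,0]]' 0 35; python3 w.py
```

```text
time: 5.23
position: [0.5711, 0.1189, 0.0984]
tool_rot: [0.796, 0.606, 0.001, 0.001]
ft_force: [3.1, -0.9, -3.0]
grip_width: 0.0272
grip_force: 35.0
5.2333 [0.5711 0.1189 0.0984] q [ 0.01  0.65  1.65 -0.    0.84  0.28] tx [0.266 0.964 0.   ] tz [ 0.002 -0.    -1.   ] yaw 74.58 F tool [-0.01  3.19  3.02] 0.027237548894539266 34.98467093333602
clamp frame y,x 0.16126079321001946 0.0019886232473996165
```

```bash
python3 -m handwheel '[[0.004,0,0,0],[0.009,0,0,0],[0.014,0,0,0],[0.019,0,0,0],[0.024,0,0,0],[0.029,0,0,0],[0.034,0,0,0],[0.039,0,0,0],[0.044,0,0,0],[0.049,0,0,0],[0.054,0,0,0],[0.059,0,0,0]]'; python3 w.py;python3 -m handwheel '[[0,0,0,0],[0,0,0,0]]'; python3 w.py
```

```text
time: 6.23
position: [0.5753, 0.1336, 0.0984]
tool_rot: [0.795, 0.606, -0.001, 0.002]
ft_force: [1.9, -9.1, -2.8]
grip_width: 0.0271
grip_force: 35.0
6.2333 [0.5753 0.1336 0.0984] q [ 0.04  0.66  1.63 -0.01  0.85  0.31] tx [ 0.265  0.964 -0.004] tz [-0.    -0.004 -1.   ] yaw 74.65 F tool [-8.25  4.24  2.87] 0.02709552360474519 35.00186210498214
clamp frame y,x 0.17654360214187947 0.0021051573061537723
time: 6.4
position: [0.5754, 0.1339, 0.0984]
tool_rot: [0.795, 0.606, -0.001, 0.002]
ft_force: [2.2, -8.3, -2.2]
grip_width: 0.027
grip_force: 35.0
6.4 [0.5754 0.1339 0.0984] q [ 0.04  0.66  1.63 -0.    0.85  0.31] tx [ 0.265  0.964 -0.004] tz [ 0.    -0.004 -1.   ] yaw 74.65 F tool [-7.41  4.34  2.25] 0.026954091263321805 34.99997852370143
clamp frame y,x 0.17685892235258102 0.0021063340079821163
```

```bash
python3 -m handwheel '[[0.004,0,0,0],[0.008,0,0,0],[0.012,0,0,0],[0.016,0,0,0]]'; python3 w.py;python3 -m handwheel '[[0.004,0,0,0],[0.008,0,0,0],[0.012,0,0,0]]'; python3 w.py
```

```text
time: 6.73
position: [0.5766, 0.1382, 0.0984]
tool_rot: [0.795, 0.606, -0.001, 0.002]
ft_force: [1.8, -7.7, -2.6]
grip_width: 0.027
grip_force: 35.0
6.7333 [0.5766 0.1382 0.0984] q [ 0.05  0.66  1.62 -0.01  0.86  0.32] tx [ 0.265  0.964 -0.004] tz [-0.    -0.004 -1.   ] yaw 74.65 F tool [-6.98  3.75  2.65] 0.026990114223059868 35.00081246718764
clamp frame y,x 0.18131943928664201 0.0021548921391945225
time: 6.98
position: [0.5776, 0.1417, 0.0984]
tool_rot: [0.795, 0.606, -0.001, 0.002]
ft_force: [3.0, -9.4, -2.6]
grip_width: 0.0271
grip_force: 35.0
6.9833 [0.5776 0.1417 0.0984] q [ 0.05  0.66  1.62 -0.01  0.86  0.33] tx [ 0.265  0.964 -0.004] tz [-0.    -0.004 -1.   ] yaw 74.65 F tool [-8.22  5.38  2.64] 0.02706404758929934 35.000891871750355
clamp frame y,x 0.18490927431477328 0.0022029629424567057
```

```bash
python3 -m handwheel '[[0.004,0,0,0],[0.008,0,0,0],[0.012,0,0,0]]'; python3 w.py
```

```text
time: 7.23
position: [0.5786, 0.1451, 0.0984]
tool_rot: [0.795, 0.606, -0.001, 0.002]
ft_force: [3.1, -10.0, -2.3]
grip_width: 0.027
grip_force: 35.0
7.2333 [0.5786 0.1451 0.0984] q [ 0.06  0.66  1.61 -0.01  0.86  0.33] tx [ 0.265  0.964 -0.004] tz [-0.    -0.004 -1.   ] yaw 74.65 F tool [-8.8   5.64  2.38] 0.02702220215951372 35.000814255326986
clamp frame y,x 0.188483978803159 0.0022188221925710447
```

```bash
python3 -m handwheel '[[0.004,0,0,0],[0.008,0,0,0],[0.012,0,0,0],[0.016,0,0,0]]' | grep time; python3 w.py
```

```text
time: 7.57
7.5667 [0.5799 0.1497 0.0984] q [ 0.07  0.67  1.61 -0.01  0.87  0.34] tx [ 0.265  0.964 -0.004] tz [ 0.    -0.004 -1.   ] yaw 74.65 F tool [-7.37  5.66  2.75] 0.027190126466242096 35.00080347061157
clamp frame y,x 0.19325748730442588 0.002262681003263073
```

```bash
python3 -m handwheel '[[0.004,0,0,0],[0.008,0,0,0],[0.012,0,0,0]]' | grep time; python3 w.py
```

```text
time: 7.82
7.8167 [0.5809 0.1531 0.0984] q [ 0.07  0.67  1.6  -0.01  0.87  0.35] tx [ 0.265  0.964 -0.004] tz [ 0.    -0.004 -1.   ] yaw 74.65 F tool [-8.6   5.24  2.03] 0.026871448018830055 35.00067885965109
clamp frame y,x 0.19684549019526504 0.0023479276108318986
```

```bash
python3 -m handwheel '[[0.004,0,0,0],[0.008,0,0,0],[0.012,0,0,0]]' | grep time; python3 w.py
```

```text
time: 8.07
8.0667 [0.5819 0.1566 0.0984] q [ 0.08  0.67  1.6  -0.01  0.87  0.35] tx [ 0.265  0.964 -0.004] tz [ 0.    -0.005 -1.   ] yaw 74.65 F tool [-7.7   4.85  2.32] 0.027124171019102965 35.00085599720478
clamp frame y,x 0.20044506058584408 0.002353812665498854
```

```bash
python3 -m handwheel '[[0.004,0,0,0],[0.008,0,0,0]]' | grep time; python3 w.py
```

```text
time: 8.23
8.2333 [0.5825 0.1589 0.0984] q [ 0.08  0.67  1.59 -0.01  0.88  0.36] tx [ 0.265  0.964 -0.004] tz [ 0.    -0.005 -1.   ] yaw 74.64 F tool [-8.05  5.26  3.58] 0.026580335464153976 35.0008493475616
clamp frame y,x 0.20280514636929414 0.0023625595764927634
```

```bash
python3 -m handwheel '[[0.004,0,0,0],[0.008,0,0,0],[0.012,0,0,0]]' | grep time; python3 w.py
```

```text
time: 8.48
8.4833 [0.5835 0.1623 0.0984] q [ 0.09  0.67  1.59 -0.01  0.88  0.36] tx [ 0.265  0.964 -0.004] tz [ 0.    -0.005 -1.   ] yaw 74.65 F tool [-8.6   5.21  2.2 ] 0.02672809966047754 35.000759437680244
clamp frame y,x 0.206414507466072 0.0023793530564792595
```

```bash
python3 -m handwheel '[[0.004,0,0,0],[0.008,0,0,0]]' | grep time; python3 w.py
```

```text
time: 8.65
8.65 [0.5841 0.1643 0.0984] q [ 0.09  0.68  1.59 -0.01  0.88  0.36] tx [ 0.264  0.964 -0.005] tz [ 0.    -0.005 -1.   ] yaw 74.66 F tool [-11.17   5.26   1.6 ] 0.027203609458055496 35.00656999647617
clamp frame y,x 0.20845552555416033 0.002442567098681764
```

```bash
python3 -m handwheel '[[0.003,0,0,0],[0.005,0,0,0],[0.005,0,0,0]]' | grep time; python3 w.py
```

```text
time: 8.9
8.9 [0.5843 0.1649 0.0984] q [ 0.09  0.68  1.58 -0.01  0.88  0.37] tx [ 0.264  0.964 -0.007] tz [-0.001 -0.007 -1.   ] yaw 74.69 F tool [-11.53   5.32   2.03] 0.02746972887502946 35.013109501451254
clamp frame y,x 0.20906840919152583 0.0024312058354569524
```

```bash
python3 -m handwheel '[[0.002,0,0,0],[0.004,0,0,0],[0.005,0,0,0]]' | grep time; python3 w.py
```

```text
time: 9.15
9.15 [0.5844 0.1654 0.0984] q [ 0.1   0.68  1.58 -0.01  0.89  0.37] tx [ 0.264  0.965 -0.008] tz [-0.001 -0.008 -1.   ] yaw 74.7 F tool [-15.77   6.06   0.12] 0.027057009105285905 35.0194326415658
clamp frame y,x 0.20959707353512938 0.0024203239397288315
```

Contact felt: 15.8 N total minus about 8 N of drag leaves roughly 7 N on the foot. I'll hold, release and lift.

```bash
python3 -m handwheel '[[0,0,0,0],[0,0,0,0],[0,0,0,0]]' | grep -A4 time; python3 w.py; python3 -m handwheel '[[0,0,0,0],[0,0,0,0],[0,0,0,0],[0,0,0,0],[0,0,0,0],[0,0,0,0],[0,0,0,0],[0,0,0,0]]' 100 | grep -A6 time; python3 w.py
```

```text
time: 9.4
position: [0.5844, 0.1654, 0.0984]
tool_rot: [0.795, 0.607, -0.003, 0.003]
ft_force: [2.2, -15.2, -1.3]
grip_width: 0.027
9.4 [0.5844 0.1654 0.0984] q [ 0.1   0.68  1.58 -0.01  0.88  0.37] tx [ 0.264  0.965 -0.008] tz [-0.001 -0.008 -1.   ] yaw 74.7 F tool [-14.05   6.09   1.44] 0.026985474073276575 35.017640590667725
clamp frame y,x 0.20961616818356535 0.002419441610635925
time: 10.07
position: [0.5843, 0.1707, 0.0985]
tool_rot: [0.795, 0.606, -0.0, -0.0]
ft_force: [-0.7, -0.3, 0.7]
grip_width: 0.0722
grip_force: 0.0
10.0667 [0.5843 0.1707 0.0985] q [0.1  0.68 1.58 0.   0.88 0.37] tx [0.265 0.964 0.   ] tz [-0.  0. -1.] yaw 74.61 F tool [-0.47 -0.55 -0.71] 0.07222005762425118 0.0
clamp frame y,x 0.21466029237486345 0.000892868925504324
```

```bash
python3 -m handwheel '[[0,0,0,0],[0,0,0,0],[0,0,-0.1,0],[0,0,-0.2,0],[0,0,-0.3,0],[0,0,-0.4,0],[0,0,-0.5,0],[0,0,-0.5,0]]' 100 | grep -A6 time
python3 -m handwheel '[[0,0,0,0],[0,0,0,0]]' 0 20| grep time
python3 w.py; python3 a2.py r1;python3 -c "
import cv2,numpy as np
cv2.imwrite('pics/r1.png',np.hstack([cv2.imread('pics/r1_top.png')[100:500,40:440],cv2.imread('pics/r1_side.png')[50:450,100:500]]))"
```

```text
time: 10.73
position: [0.5882, 0.171, 0.2555]
tool_rot: [0.795, 0.606, 0.006, 0.003]
ft_force: [1.8, -0.1, 0.1]
grip_width: 0.0867
grip_force: 0.0
time: 10.9
10.9 [0.5837 0.1703 0.2481] q [ 0.1   0.49  1.46 -0.    1.2   0.37] tx [ 0.266  0.964 -0.   ] tz [-0.001 -0.    -1.   ] yaw 74.59 F tool [ 0.21 -0.45  0.23] 0.08009716582793315 0.0
clamp frame y,x 0.21414691367849698 0.0004483054119992849
```

View pics/r1.png

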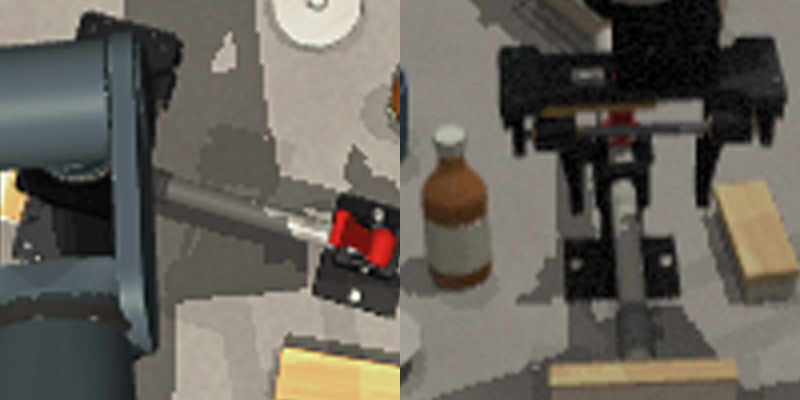

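The lever is still open: its paddle end is at about (335,230) and its base at about (390,245) in the top half. I'll close the fingers and go to its +y side.

```bash
python3 -m handwheel '[[-0.1,0,0.05,0],[-0.2,0,0.1,0],[-0.3,0,0.117,0],[-0.4,0,0.117,0],[-0.47,0,0.117,0],[-0.505,0,0.117,0],[-0.505,0,0.117,0],[-0.505,0,0.117,0],[-0.505,0,0.117,0],[-0.505,0,0.117,0]]' 0 20| grep -A6 time
python3 w.py
```

```text
time: 11.83
position: [0.5444, 0.0256, 0.2133]
tool_rot: [0.795, 0.607, 0.0, -0.0]
ft_force: [-0.7, 0.1, 0.2]
grip_width: 0.0069
grip_force: 0.0
11.8333 [0.5444 0.0256 0.2133] q [-0.16  0.44  1.65  0.    1.05  0.11] tx [0.264 0.964 0.   ] tz [ 0.  0. -1.] yaw 74.67 F tool [-0.04 -0.68 -0.19] 0.006882530996269486 0.0
clamp frame y,x 0.0641554287088029 0.0010556608160596365
```

```bash
python3 -m handwheel '[[-0.017,0,0,0],[-0.034,0,0,0],[-0.051,0,0,0],[-0.068,0,0,0],[-0.085,0,0,0],[-0.102,0,0,0],[-0.119,0,0,0],[-0.136,0,0,0],[-0.147,0,0,0],[-0.147,0,-0.03,0],[-0.147,0,-0.06,0],[-0.147,0,-0.06,0]]' 0 20| grep -A6 time
python3 w.py; python3 a2.py l1;python3 -c "
import cv2,numpy as np
cv2.imwrite('pics/l1.png',np.hstack([cv2.imread('pics/l1_top.png')[100:500,240:640],cv2.imread('pics/l1_side.png')[50:450,100:500]]))"
```

```text
time: 12.83
position: [0.5338, -0.0185, 0.2337]
tool_rot: [0.796, 0.606, 0.001, 0.002]
ft_force: [0.0, 0.1, -0.7]
grip_width: 0.0004
grip_force: 0.0
12.8333 [ 0.5338 -0.0185  0.2337] q [-0.24  0.4   1.66 -0.    1.08  0.02] tx [0.266 0.964 0.   ] tz [ 0.004 -0.001 -1.   ] yaw 74.59 F tool [0.09 0.01 0.7 ] 0.000436817731616064 0.0
clamp frame y,x 0.018854539025600844 0.0026192280819545676
```

View pics/l1.png

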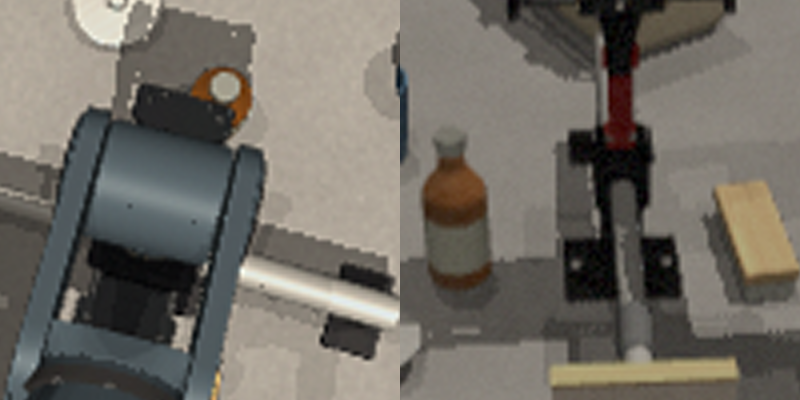

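The side half shows the lever near upright, at about (620,90), with the fingers just in front of its paddle. I'll follow the arc from here.

```bash
python3 -m handwheel '[[-0.015,0,-0.005,0],[-0.03,0,-0.01,0],[-0.056,0,-0.01,0],[-0.083,0,-0.008,0],[-0.109,0,-0.002,0],[-0.135,0,0.005,0],[-0.16,0,0.015,0],[-0.184,0,0.027,0],[-0.205,0,0.042,0],[-0.226,0,0.059,0]]' 0 20| grep -A6 time
python3 w.py
```

```text
time: 13.77
position: [0.5139, -0.0829, 0.2134]
tool_rot: [0.796, 0.605, 0.001, -0.001]
ft_force: [1.3, 6.1, 1.3]
grip_width: 0.0008
grip_force: 2.5
13.7667 [ 0.5139 -0.0829  0.2134] q [-0.38  0.41  1.71  0.    1.02 -0.11] tx [0.267 0.964 0.003] tz [-0.     0.003 -1.   ] yaw 74.51 F tool [ 6.19 -0.35 -1.31] 0.0008015641631910115 2.5066248841176275
clamp frame y,x -0.048536332087802996 0.0005563497020528701
```

```bash
python3 -m handwheel '[[-0.018,0,0.019,0],[-0.036,0,0.04,0],[-0.05,0,0.062,0],[-0.063,0,0.085,0],[-0.072,0,0.11,0]]' 0 20| grep -A6 time
python3 w.py
```

```text
time: 14.18
position: [0.5084, -0.1056, 0.1803]
tool_rot: [0.796, 0.606, -0.0, 0.001]
ft_force: [0.0, 0.1, 0.4]
grip_width: 0.0002
grip_force: 0.4
14.1833 [ 0.5084 -0.1056  0.1803] q [-0.42  0.46  1.75 -0.    0.94 -0.15] tx [ 0.266  0.964 -0.001] tz [-0.    -0.001 -1.   ] yaw 74.59 F tool [ 0.11  0.02 -0.45] 0.00018637287888385358 0.38361115806765156
clamp frame y,x -0.07190664968228272 0.0012563887987747727
```

```bash
python3 -m handwheel '[[0,0,-0.1,0],[0,0,-0.2,0],[0,0,-0.3,0],[0.1,0,-0.4,0],[0.2,0,-0.4,0],[0.3,0,-0.4,0],[0.4,0,-0.4,0],[0.5,0,-0.4,0],[0.6,0,-0.4,0],[0.7,0,-0.4,0],[0.8,0,-0.4,0],[0.8,0,-0.4,0]]' 0 20| grep -A3 time
python3 a2.py z1;python3 w.py;python3 -c "
import cv2,numpy as np
cv2.imwrite('pics/z1.png',np.hstack([cv2.imread('pics/z1_top.png')[100:500,240:640],cv2.imread('pics/z1_side.png')[50:450,100:500]]))"
```

```text
time: 15.18
position: [0.5738, 0.1307, 0.3]
tool_rot: [0.794, 0.608, 0.001, 0.0]
ft_force: [0.3, -0.1, 0.7]
15.2833 [0.5726 0.127  0.2999] q [ 0.03  0.4   1.45 -0.    1.29  0.3 ] tx [ 0.263  0.965 -0.002] tz [-0.001 -0.002 -1.   ] yaw 74.72 F tool [-0.25  0.24  0.87] 0.0008004139314755765 0.0
clamp frame y,x 0.16945442517029105 0.0012473274318660216
```

View pics/z1.png

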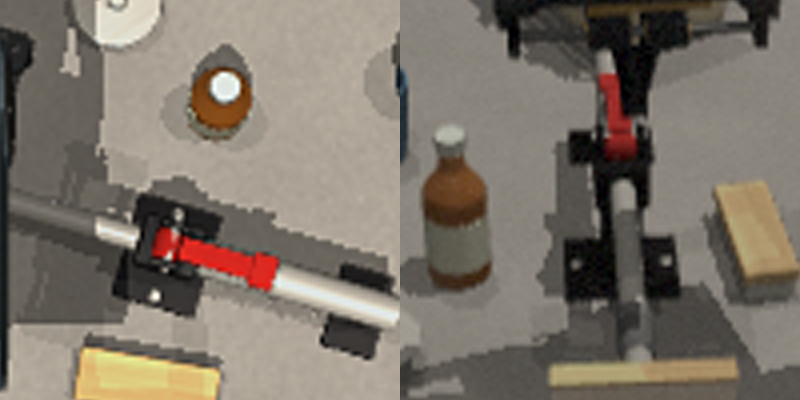

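The lever now lies flat along the outer tube, running from (165,245) to (275,275) in the top half. The foot is still at the partition and the bystanders haven't moved.

```bash
python3 -m handwheel '[[0,0,0,0],[0,0,0,0],[0,0,0,0],[0,0,0,0]]' | grep time; python3 -c "
from rig import job
print(job.hand_in())"
```

```text
time: 15.62
the job is handed in; nothing more can be done
None
```

I handed the job in at 15.6 s, with no verdict reported back. The foot was pressed on the partition at roughly 7 N by wrist force just before release (not measurable since), and the last picture shows the red lever shut flat along the rail, the foot still at the partition and the nearby things where they stood.

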